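Rock the angle gauge on a drone boom to its mark and hold it

ROBOT

A 6-joint arm with a two-finger parallel gripper is mounted at the origin on the work surface. World frame = base frame: x ahead of the robot, y to its left, z up, the work surface at z = 0. Lengths are in m, angles in rad, forces in N, time in s.
With the tool pointing down it reaches from about 0.3 to 0.95 m from the base axis. Payload 3.1 kg.
Tool frame: the origin (TCP) lies on the centre line of the jaws, within the pads' length; the fingertips stand 22 mm ahead of it and the grasp point (between the pads) lies 3 mm ahead of it; z points along the fingers, y is the line along which they close (so a half turn about z gives the same grasp; the last joint's range is limited). The gripper opens to 85 mm and grips with 20 to 120 N. Pads are 22 mm wide; open, the fingers measure 114 mm over their backs; the gripper's body (76 mm by 85 mm) begins 54 mm behind the grasp point. The pads swing forward as they close: fully open they stand 13 mm farther back than shut.
Start: joints at [1.19, 0.308, 1.634, -0, 1.2, -0.07], TCP at [0.191, 0.595, 0.253] pointing down, gripper open.
Joint ranges: [-3.06, 3.06], [-0.79, 1.96], [0.05, 2.63], [-1.19, 4.34], [0.05, 2.64], [-2.94, 2.94]. Speed limits (rad/s): [2.79, 2.79, 3.14, 3.14, 3.14, 3.14].

INTERFACE

Orientations are given as [roll, pitch, yaw] about the fixed x, y, z axes, in that order (R = Rz(yaw) Ry(pitch) Rx(roll)).
In Python, from workcell import r gives the robot as it stands.
- The arm moves only by the shell command python3 -m crank 'ROWS' [OPENING]. ROWS is text: rows parted by semicolons, each of 6 numbers parted by spaces: the shift along the tool's x, y, z in m, then the turn, a rotation vector about the tool's x, y, z in degrees. In form: dx dy dz ax ay az; .... A call has 1 to 12 rows; each row is the pose to reach, as a shift and turn from the pose commanded when the call began, along the tool's axes at that moment; what a row does not reach only later rows make up. A row lasts 1/12 s, in which the tool goes at most 41.7 mm and 7.16 degrees, less where a joint would pass 70% of its speed; a pose out of reach is approached as far as the arm can. A call with a gripper value outside its range is refused whole. OPENING is the closure, from 0 (fully open) to 1 (shut), set as the call begins (- or left out, the last holds). The fingers move at their own pace and stop on an object; the grip force is fixed at half the most. Time passes only in rows, so rows that repeat a pose let the fingers close. It gives the time, the measured TCP pose, the force, the opening and the grip force at its end, in the units of the state.
- r.sense(): the state, without advancing time (a new reading comes with each control period).
- r.camera(name): name is "side" or "top"; returns a dict with "img" (480x640x3 uint8, red, green, blue), "camera_matrix" (3x3 intrinsics, pixels), "dist" ([k1, k2, p1, p2, k3] as OpenCV has them; the pictures are not rectified), "rvec" (rotation vector, rad) and "tvec" (3), from world to camera coordinates, as OpenCV has them. Camera axes: x right, y down, z forward; pixel columns grow to the right and rows downward; lengths in m; the calibration is good to about 2 mm. A picture is of the moment at which its call begins. There is no depth.
- r.sign_off(): hands the job in; it is judged then, once.
The state is a dict: "time_s": time; "qpos": joint angles; "joint_vel": joint speeds; "joint_torque": joint torques, N m; "position": TCP position; "ee_rot": TCP orientation; "ft_force": force on the tool from outside, world axes, zero at the start; "moment": the same for the moment, N m; "opening": finger opening in m; "grasp_force": force on a finger pad.
Only numpy, scipy, OpenCV 4.12 (cv2) and the standard library are available. Lean on these libraries where they do the work, as an engineer would, in place of code of your own. Each camera call takes 0.05 s, during which the arm holds its last target. There are 200 camera calls.

TASK

Pick up the pendulum angle gauge by its handle, stand it upright with its V foot astride the drone boom between the two clamp rings, and then, keeping the foot seated on the tube, rock it sideways about the tube until its swinging pointer settles on the brass mark of the dial. Keep holding it exactly there, still resting on the tube: the program finishes while the gripper holds the gauge. Leave the spool, jar and screwdriver where they are.

Things in the scene. Friction and masses are not known exactly. Their poses are not given: they have to be found in the camera images.
- gauge_handle (a point): Centre of the angle gauge's handle, an upright black square block 24 x 24 mm, 50 mm tall, sides along the gauge's x and y. The gauge (about 0.4 kg, 188 mm tall) stands loose and upright on the bench, this point 163 mm above its underside. Gauge axes: z up, x square out of the dial's face (faces away from the robot), y along dial and foot.
- gauge: The whole gauge; origin at the centre of the foot's underside, same axes. Foot: aluminium, 30 mm along x, 68 along y, 34 high, with a 90 degree V notch open downwards that runs along x (mouth 40 mm, depth 20 mm). Dial: white upright disc, 109 mm diameter, 8 mm thick, centre 88 mm above the origin, top edge 21 mm below the handle's centre.
- gauge_seat (a point): Point in the V notch, in the gauge's middle, where the tube's axis lies when the foot is fully seated: 157 mm below the handle's centre, 6 mm above the foot's underside, gauge axes. So, seated upright, the handle's centre is 157 mm above the tube's axis.
- boom_mid (a point): Point on the axis of the drone boom, mid-way between its two clamp rings. The boom is a fixed, level, round black tube, 20 mm diameter, 260 mm long along this frame's x (z up), its axis 75 mm above the bench. The rings (30 mm diameter, 10 mm thick) are centred 35 mm to either side: 60 mm of free tube between them.
- boom: The fixed boom with its supports, origin on the bench below its middle, x along the tube. Two aluminium V-blocks, 70 mm wide, 85 mm high, 30 mm thick, centred 85 mm to either side carry the tube; a small motor (32 mm diameter, top 121 mm above the bench) sits on the end nearer the robot.
- pointer (a joint): Angle (rad) of the free-swinging steel pendulum pointer relative to the gauge, right-handed about the gauge's x through the dial's centre; 0 = straight to the foot. Gravity keeps it plumb: it reads 0 with the gauge upright, and minus the gauge's turn when the gauge is turned about its own x. It swings for about half a second after a motion.
- mark (a joint): Angle (rad) of the small brass bar near the dial's rim (the mark), same axis and zero as the pointer; preset between 0.22 and 0.42, stays where it is. The pointer is on the mark when both angles are equal: the gauge is then turned by minus this angle about its x, its top leaning to +y.
- pointer_tip (a point): Tip of the pointer, 48 mm from the dial's centre, 8.5 mm in front of the dial's middle plane.
- mark_tip (a point): Point of the brass mark (a bar 5 mm wide, 16 mm long, lying radially on the dial just behind the pointer) 48 mm from the dial's centre, in the plane of the pointer's tip.
- spool: Bystander: grey empty wire spool, 64 mm diameter, 50 mm high, upright; origin under its centre.
- jar: Bystander: black jar, 48 mm diameter, 65 mm high; origin under its centre.
- driver: Bystander: screwdriver lying on the bench.

How it is judged:
By the outcome, as a careful person would: the job done as asked, in the order asked, and still so for the second after the job is handed in, while the arm keeps its last pose, push and grip.
It also fails if it takes over 45 s, if anything falls off the work surface, if the arm or the gripper's body presses on something with over 40 N, if the wrist force passes 120 N, or if a joint passes its speed limit or range.

## Working session

There is one attempt and no reset: what is moved stays moved. The work goes in short steps, Python scripts to look and compute and a shell command to move; the robot and the scene stay as the last step left them, time stands still between calls to the robot, and variables do not carry over. Pictures are saved under pics/ and viewed, at most 10 in all, crops included, and the job is handed in when it is done.

```bash
mkdir -p pics; ls; python3 - <<'E'
from workcell import r
import cv2
for n in("side","top"):
    c=r.camera(n); cv2.imwrite(f"pics/{n}0.png",c["img"][:,:,::-1]); print(n,c["camera_matrix"],c["dist"],c["rvec"],c["tvec"])
print(r.sense())
E
```

```text
pics
side [[457.06727137   0.         320.37503622]
 [  0.         457.06727137 239.30887251]
 [  0.           0.           1.        ]] [-0.06952773  0.          0.          0.          0.        ] [ 2.41076789 -0.08852078  0.05336256] [-0.59409816  0.12875609  0.99170213]
top [[547.28124215   0.         319.02800685]
 [  0.         547.28124215 239.28808629]
 [  0.           0.           1.        ]] [-0.00491118  0.          0.          0.          0.        ] [ 2.11148723 -2.14746273  0.16566913] [0.01592636 0.60084331 1.19466889]
{'time_s': 0.1, 'qpos': array([ 1.19030908e+00,  3.08929042e-01,  1.63505391e+00, -3.99663297e-05,
        1.19969851e+00, -6.96437270e-02]), 'joint_vel': array([ 4.45602380e-04, -3.46165463e-03, -2.30012159e-03,  4.67814498e-04,
       -4.09754320e-05, -8.52152533e-04]), 'joint_torque': array([ 1.79235922e-04, -4.16407228e+01, -2.77643234e+01, -2.16642661e-05,
        4.04211212e-03,  1.43250838e-05]), 'position': array([0.19090713, 0.59439763, 0.25215749]), 'ee_rot': array([-3.13950632e+00, -1.08229145e-04,  2.83076355e+00]), 'ft_force': array([0.09071227, 0.05957191, 0.27696871]), 'moment': array([ 0.01491117, -0.02405905,  0.09792956]), 'grasp_force': 0.0, 'opening': 0.08537290631945857}
```

View pics/side0.png

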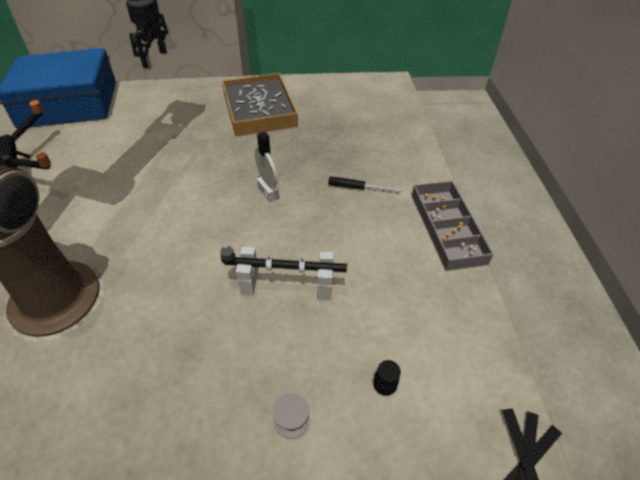

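View pics/top0.png

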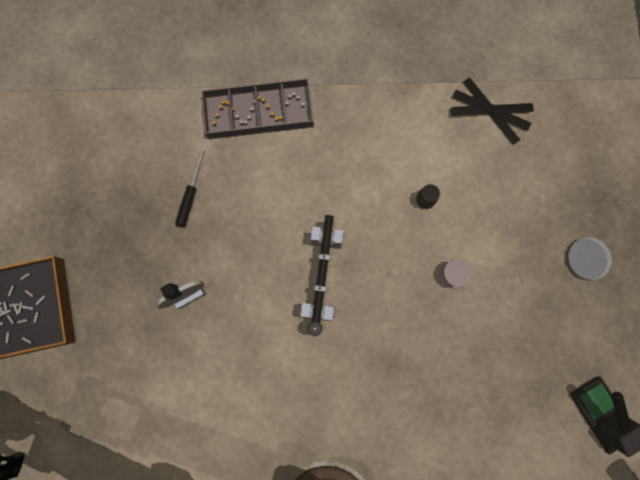

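```bash
cat > h.py <<'E'
import cv2,numpy as np
from workcell import r
def ray(c,uv):
    R=cv2.Rodrigues(c["rvec"])[0]; t=np.ravel(c["tvec"])
    p=cv2.undistortPoints(np.float64(uv).reshape(-1,1,2),c["camera_matrix"],c["dist"]).reshape(-1,2)
    return -R.T@t, np.c_[p,np.ones(len(p))]@R
def plane(c,uv,z):
    o,d=ray(c,uv); return o+d*((z-o[2])/d[:,2])[:,None]
def tri(c1,u1,c2,u2):
    o1,d1=ray(c1,u1);o2,d2=ray(c2,u2);out=[]
    for a,b in zip(d1,d2):
        s=np.linalg.lstsq(np.c_[a,-b],o2-o1,rcond=None)[0]
        p,q=o1+a*s[0],o2+b*s[1]; out.append(np.r_[(p+q)/2,np.linalg.norm(p-q)])
    return np.array(out)
def proj(c,P): return cv2.projectPoints(np.float64(P).reshape(-1,3),c["rvec"],c["tvec"],c["camera_matrix"],c["dist"])[0].reshape(-1,2)
def crop(c,x,y,w,h,s,W=400,H=300):
    k=cv2.resize(c["img"][y:y+h,x:x+w,::-1],(w*s,h*s),interpolation=cv2.INTER_CUBIC)
    o=np.zeros((H,W,3),np.uint8); o[:min(H,h*s),:min(W,w*s)]=k[:H,:W]; return o
E
python3 - <<'E'
from h import *
S=r.camera("side");T=r.camera("top")
a=np.hstack([crop(T,155,275,57,42,7),crop(T,290,210,66,130,2*1+0,W=400)])
b=np.hstack([crop(S,240,125,57,75,4),crop(S,215,240,140,60,3,W=400)])
b=np.hstack([crop(S,240,125,57,75,4,W=230),crop(S,215,235,140,70,4,W=570)])
a=np.hstack([crop(T,155,275,57,42,7),crop(T,295,245,55,50,6)])
cv2.imwrite("pics/m1.png",np.vstack([a,b]))
print(plane(T,[[170,288],[189,298]],.0)[:,:2],plane(T,[[324,257],[319,289]],.075)[:,:2],plane(T,[[170,288]],.188))
E
```

```text
[[0.50007407 0.35702182]
 [0.47600783 0.31183313]] [[ 0.55685777 -0.00485617]
 [ 0.48621726  0.00734695]] [[0.48458779 0.30357285 0.188     ]]
```

View pics/m1.png

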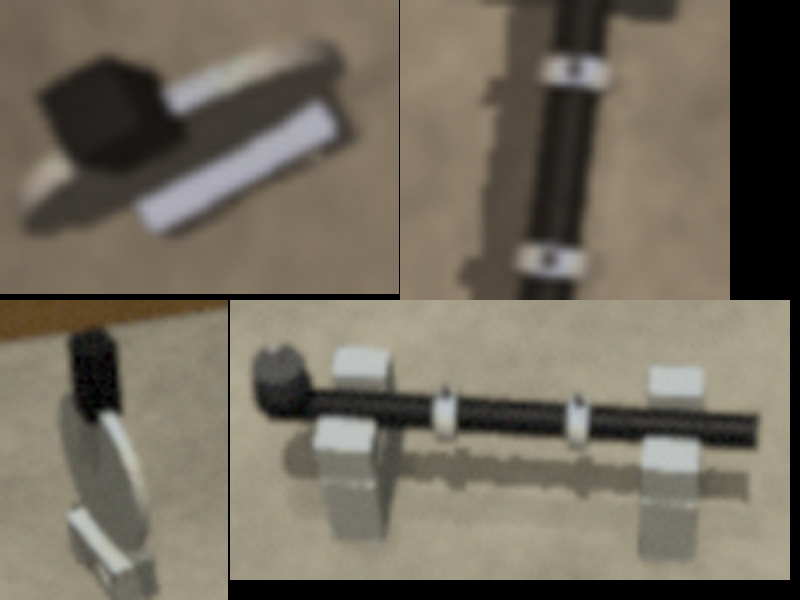

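The pictures show the gauge at top px (~170–203, 285–308), with its black handle top near (169,290), and the boom rings at top px (324,257) and (320,288). In the side view the handle top is near (264,134). The dial face isn't visible yet.

```bash
python3 - <<'E'
from h import *
S=r.camera("side");T=r.camera("top")
print("cams",ray(S,[[320,240]]),ray(T,[[320,240]]))
t=lambda x,y:[155+x/7-.43,275+y/7-.43]
f=plane(T,[t(158,236),t(340,132)],.034); d=f[0]-f[1]
print("foot edge",f,np.linalg.norm(d),np.degrees(np.arctan2(d[1],d[0])))
print("handle top plane",plane(T,[t(100,107)],.188),"tri",tri(T,[t(100,107)],S,[[263.5,133.5]]))
# black mask of handle, silhouettes
for n,c,(x,y,w,h) in(("T",T,(155,280,30,22)),("S",S,(250,125,28,32))):
    g=cv2.cvtColor(c["img"],cv2.COLOR_RGB2GRAY)[y:y+h,x:x+w]
    m=(g<48).astype(np.uint8); k,l,s,ce=cv2.connectedComponentsWithStats(m)
    i=1+np.argmax(s[1:,4]); print(n,s[i]+np.array([x,y,0,0,0]),ce[i]+[x,y])
    globals()["c"+n]=ce[i]+[x,y]
print("handle centre",tri(T,[cT],S,[cS]))
# rings: bright, in top
for n,c,(x,y,w,h),th in(("T",T,(312,250,20,46),125),("S",S,(260,250,50,25),125)):
    g=cv2.cvtColor(c["img"],cv2.COLOR_RGB2GRAY)[y:y+h,x:x+w]
    k,l,s,ce=cv2.connectedComponentsWithStats((g>th).astype(np.uint8))
    print(n,s[1:],ce[1:]+[x,y])
u=lambda x,y:[295+(x-400)/6-.42,245+y/6-.42]
p=plane(T,[u(575,72),u(551,260)],.078);d=p[0]-p[1]
print("rings",p,np.linalg.norm(d),np.degrees(np.arctan2(d[1],d[0])),p.mean(0))
E
```

```text
cams (array([ 0.53605629, -0.60930347,  0.83330474]), array([[ 0.062113  ,  0.66274544, -0.74626631]])) (array([ 0.39482312, -0.00623867,  1.27772292]), array([[ 0.16433786,  0.00789754, -0.98637495]]))
foot edge [[0.45107188 0.32978035 0.034     ]
 [0.48368126 0.27135144 0.034     ]] 0.06691269323862065 119.16603961810542
handle top plane [[0.48092281 0.30575826 0.188     ]] tri [[0.48116785 0.30400245 0.19460353 0.00154544]]
T [161 284  21  16 228] [170.89912281 291.57894737]
S [258 132  12  24 214] [263.14953271 142.84579439]
handle centre [[4.78987920e-01 3.08046527e-01 1.64935725e-01 3.64415103e-04]]
T [[  7   5   4   4  15]
 [ 13   5   7   5  24]
 [ 15  12   5  34 111]
 [  3  36   4   4  13]
 [  8  37   7   4  23]] [[320.6        256.4       ]
 [327.45833333 256.58333333]
 [329.67567568 280.58558559]
 [316.38461538 287.69230769]
 [323.13043478 288.47826087]]
S [[  0   0  50  25 777]] [[285.26383526 260.1981982 ]]
rings [[ 0.55739982 -0.00431585  0.078     ]
 [ 0.48833893  0.00564002  0.078     ]] 0.06977481374243083 -8.203288863912658 [0.52286938 0.00066209 0.078     ]
```

```bash
cat >> h.py <<'E'
from scipy.spatial.transform import Rotation as Ro
def rel(p,yaw_deg=None,R=None):
    "shift (tool axes) and rotvec deg (tool axes) to reach TCP p with a downwards tool at yaw / rotation R"
    s=r.sense(); R0=Ro.from_euler('xyz',s["ee_rot"])
    if R is None: R=Ro.from_euler('xyz',[np.pi,0,np.radians(yaw_deg)])
    return np.round(R0.inv().apply(np.array(p)-s["position"]),4), np.round((R0.inv()*R).as_rotvec(degrees=True),2)
E
python3 -c "
from h import *
print(rel([.480,.307,.252],119.2+90),rel([.480,.307,.171],119.2+90))"
```

```text
(array([-0.3631, -0.1857,  0.0009]), array([-4.000e-02, -2.000e-02, -4.701e+01])) (array([-0.3631, -0.1856,  0.0819]), array([-4.000e-02, -2.000e-02, -4.701e+01]))
```

```bash
python3 -m crank '-0.363 -0.186 0 0 0 -47; -0.363 -0.186 0 0 0 -47; -0.363 -0.186 0 0 0 -47; -0.363 -0.186 0 0 0 -47; -0.363 -0.186 0 0 0 -47; -0.363 -0.186 0 0 0 -47; -0.363 -0.186 0 0 0 -47; -0.363 -0.186 0 0 0 -47; -0.363 -0.186 0 0 0 -47; -0.363 -0.186 0 0 0 -47; -0.363 -0.186 0 0 0 -47; -0.363 -0.186 0 0 0 -47' 0
python3 - <<'E'
from h import *
print(rel([.480,.307,.171],119.2+90))
S=r.camera("side");T=r.camera("top")
cv2.imwrite("pics/m2.png",np.hstack([crop(T,140,265,80,60,5),crop(S,220,95,80,60,5)]))
E
```

```text
time_s: 1.3
position: [0.4819, 0.3048, 0.2533]
ee_rot: [-3.141, 0.0, -2.637]
ft_force: [-0.4, -0.6, -0.4]
opening: 0.0853
grasp_force: 0.0
(array([0.0006, 0.0029, 0.0823]), array([-0.02,  0.02, -0.28]))
```

View pics/m2.png

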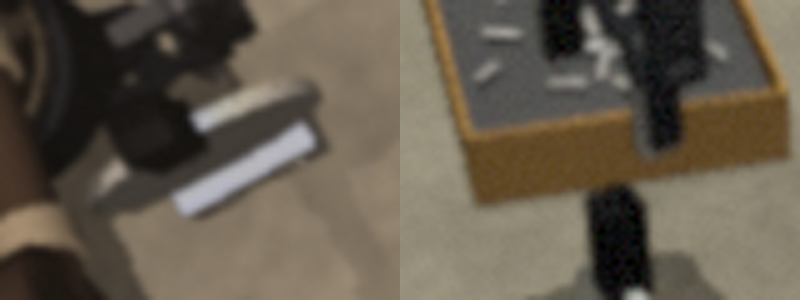

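The handle is below the fingers, which are open either side of it. Descending and closing.

```bash
python3 -m crank '0 0 0.03 0 0 0; 0 0 0.055 0 0 0; 0 0 0.075 0 0 0; 0 0 0.082 0 0 0; 0 0 0.082 0 0 0; 0 0 0.082 0 0 0' 0
python3 -m crank '0 0 0 0 0 0; 0 0 0 0 0 0; 0 0 0 0 0 0; 0 0 0 0 0 0; 0 0 0 0 0 0; 0 0 0 0 0 0; 0 0 0 0 0 0; 0 0 0 0 0 0' 1
```

```text
time_s: 1.9
position: [0.4793, 0.3081, 0.1716]
ee_rot: [3.141, -0.0, -2.63]
ft_force: [0.8, -0.5, 0.6]
opening: 0.0855
grasp_force: 0.0
time_s: 2.57
position: [0.4802, 0.3074, 0.172]
ee_rot: [3.141, 0.001, -2.632]
ft_force: [-1.0, 1.4, 2.9]
opening: 0.0236
grasp_force: 59.5
```

```bash
python3 -m crank '0 0 -0.01 0 0 0; 0 0 -0.03 0 0 0; 0 0 -0.06 0 0 0; 0 0 -0.1 0 0 0; 0 0 -0.14 0 0 0; 0 0 -0.14 0 0 0'
python3 - <<'E'
from h import *
print(rel([.50,-.2,.58],95))
S=r.camera("side");print(proj(S,[[.5,-.2,.5],[.5,-.2,.41],[.5,-.2,.58]]),r.sense()["qpos"])
E
```

```text
time_s: 3.07
position: [0.484, 0.3087, 0.3207]
ee_rot: [-3.14, 0.016, -2.632]
ft_force: [3.2, 2.7, -1.5]
opening: 0.0234
grasp_force: 58.7
(array([ 0.2301, -0.4522, -0.2624]), array([  0.85,   0.64, 114.19]))
[[256.24290807 168.51518732]
 [262.49750258 223.34587347]
 [249.35172581 106.87779015]] [ 4.92318099e-01  1.48329888e-01  1.69870581e+00 -8.79562226e-04
  1.28363341e+00 -1.58776122e+00]
```

```bash
python3 -m crank '0.01 -0.02 -0.01 0 0 5; 0.03 -0.05 -0.03 0 0 12; 0.045 -0.09 -0.052 0 0 19; 0.06 -0.12 -0.07 0 0 26; 0.08 -0.16 -0.09 0 0 33; 0.1 -0.2 -0.115 0 0 40; 0.115 -0.23 -0.135 0 0 47; 0.135 -0.265 -0.155 0 0 54; 0.15 -0.3 -0.175 0 0 61; 0.17 -0.335 -0.195 0 0 68; 0.19 -0.37 -0.215 0 0 75; 0.205 -0.405 -0.235 0 0 82'
python3 -c "
from h import *
print(rel([.50,-.2,.58],95))"
```

```text
time_s: 4.12
position: [0.4953, -0.1223, 0.5307]
ee_rot: [-3.138, -0.005, 2.213]
ft_force: [1.5, 0.7, -3.0]
opening: 0.0234
grasp_force: 59.9
(array([-0.0648, -0.043 , -0.0494]), array([-0.29, -0.19, 31.82]))
```

```bash
python3 -m crank '-0.02 -0.02 -0.02 0 0 7; -0.04 -0.03 -0.035 0 0 14; -0.055 -0.04 -0.045 0 0 21; -0.06 -0.043 -0.049 0 0 28; -0.06 -0.043 -0.049 0 0 30; -0.06 -0.043 -0.049 0 0 30; -0.06 -0.043 -0.049 0 0 30; -0.06 -0.043 -0.049 0 0 30; -0.06 -0.043 -0.049 0 0 30; -0.06 -0.043 -0.049 0 0 30; -0.06 -0.043 -0.049 0 0 30; -0.06 -0.043 -0.049 0 0 30'
python3 - <<'E'
from h import *
S=r.camera("side");cv2.imwrite("pics/m3.png",crop(S,180,80,160,200,3,W=480,H=600)); np.save("s3.npy",S,allow_pickle=True); print(r.sense()["position"],r.sense()["ee_rot"])
E
```

```text
time_s: 5.12
position: [0.4988, -0.194, 0.5818]
ee_rot: [-3.142, 0.0, 1.697]
ft_force: [0.6, -0.3, -3.6]
opening: 0.0234
grasp_force: 60.0
[ 0.49880818 -0.19403873  0.58190324] [3.14145208e+00 1.66318153e-04 1.69682979e+00]
```

View pics/m3.png

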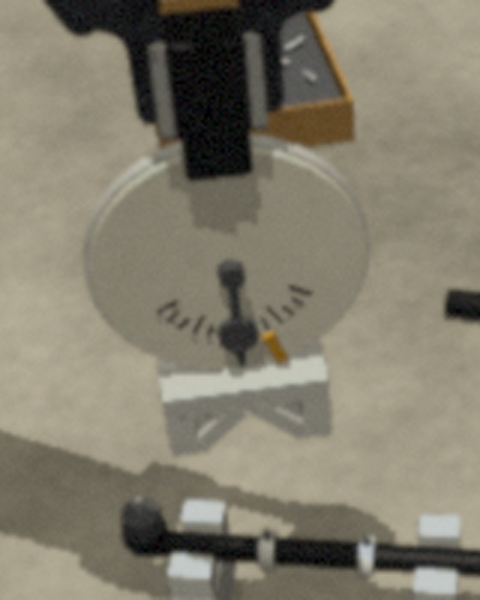

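The dial faces the camera. The hub is at crop (231,273), the pointer tip at (241,362) and the brass mark at (276,347), to +y as expected. Next I'll measure the mark angle on the dial plane.

```bash
cat >> h.py <<'E'
def dial(S,p,R,off=0.0085,hub=None,x0=180,y0=80,s=3,tip=None):
    "angles of mark & pointer in gauge axes; R tool rotation"
    G=R*Ro.from_euler('x',np.pi)  # tool z down -> z up
    G=G*Ro.from_euler('z',np.pi)  # x out of the face
    G=G.as_matrix(); c=p-G[:,2]*0.0836
    def P(uv,o):
        a,d=ray(S,uv); n=G[:,0]; q=a+d*(((c+n*o-a)@n)/(d@n))[:,None]; return (q-c)@G[:,1:]
    uv=lambda k:np.array([[x0+k[0]/s-.33,y0+k[1]/s-.33]])
    h=cv2.cvtColor(S["img"],cv2.COLOR_RGB2HSV); m=cv2.inRange(h,(8,120,90),(28,255,255))
    k,l,st,ce=cv2.connectedComponentsWithStats(m)
    pc=proj(S,c)[0]; i=min((i for i in range(1,k) if st[i,4]>12),key=lambda i:np.linalg.norm(ce[i]-pc))
    pts=np.argwhere(l==i)[:,::-1].astype(float)
    mk=P(pts,off-.002); mm=mk.mean(0); u=np.linalg.svd(mk-mm)[2][0]
    H=P(uv(hub),off)[0] if hub else np.zeros(2)
    A=lambda v:np.arctan2(v[0],-v[1])
    print("proj centre px",pc,"mark px",ce[i],st[i,4],"mark yz",mm,"bar dir",A(u*np.sign(-u[1])),"hub yz",H)
    print("mark angle wrt hub",A(mm-H),"wrt nominal",A(mm),"r",np.linalg.norm(mm-H))
    if tip: t=P(uv(tip),off)[0]; print("pointer wrt hub",A(t-H),np.linalg.norm(t-H))
E
python3 - <<'E'
from h import *
S=np.load("s3.npy",allow_pickle=True).item(); s=r.sense()
dial(S,s["position"],Ro.from_euler('xyz',s["ee_rot"]),hub=(231,273),tip=(241,364))
E
```

```text
proj centre px [255.42963661 166.40190429] mark px [270.95 194.95] 40 mark yz [ 0.01439205 -0.0410973 ] bar dir 0.319313282526563 hub yz [0.00053373 0.00051525]
mark angle wrt hub 0.32147959978656615 wrt nominal 0.3368481342718137 r 0.04385951294135694
pointer wrt hub -0.0027734874617864353 0.04724619938591613
```

```bash
python3 -m crank '0 0 0 5 0 0; 0 0 0 11 0 0; 0 0 0 16 0 0; 0 0 0 18.4 0 0; 0 0 0 18.4 0 0; 0 0 0 18.4 0 0; 0 0 0 18.4 0 0; 0 0 0 18.4 0 0; 0 0 0 18.4 0 0; 0 0 0 18.4 0 0; 0 0 0 18.4 0 0; 0 0 0 18.4 0 0'
python3 - <<'E'
from h import *
S=r.camera("side");s=r.sense();R=Ro.from_euler('xyz',s["ee_rot"]);np.save("s4.npy",S,allow_pickle=True)
c=s["position"]+R.apply([0,0,.1]);x,y=(proj(S,c)[0]-50).astype(int);print(x,y)
cv2.imwrite("pics/m4.png",crop(S,x,y,100,100,6,W=600,H=600))
print(s["ee_rot"],"lean",np.arccos(-R.as_matrix()[2,2])); dial(S,s["position"],R)
E
```

```text
time_s: 6.17
position: [0.4986, -0.1943, 0.5821]
ee_rot: [-2.821, 0.0, 1.696]
ft_force: [-0.8, 0.0, -3.7]
opening: 0.0231
grasp_force: 60.7
178 127
[-2.82093186e+00  1.83597868e-04  1.69615736e+00] lean 0.32066084055378946
proj centre px [231.75215088 166.39572903] mark px [281.63516484 120.28351648] 455 mark yz [0.03764415 0.07344022] bar dir -0.7528267168643152 hub yz [0. 0.]
mark angle wrt hub 2.667930066209264 wrt nominal 2.667930066209264 r 0.08252604487724151
```

View pics/m4.png

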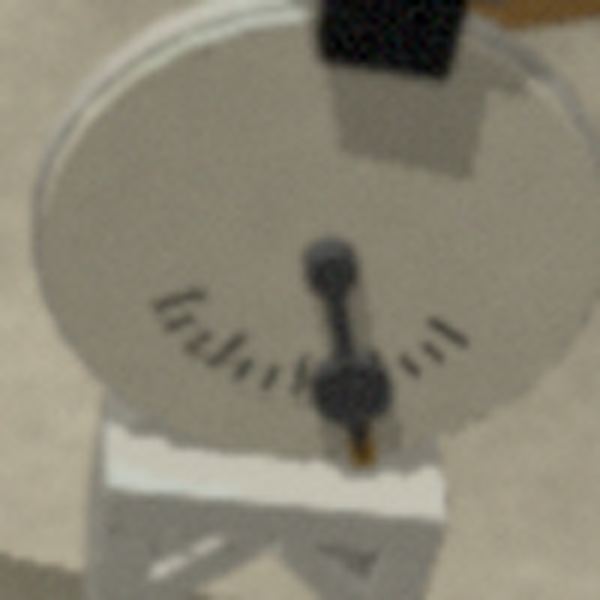

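The pointer lies on the brass mark: hub (331,268), bob (352,388), brass centred near (362,448), on the pointer's line. A quick numerical check of that, plus the boom axis.

```bash
python3 - <<'E'
from h import *
S=np.load("s4.npy",allow_pickle=True).item(); s=r.sense();R=Ro.from_euler('xyz',s["ee_rot"])
I=S["img"].astype(float); x,y,w,h=178+50,127+68,22,14
sub=I[y:y+h,x:x+w]; wgt=np.clip(sub[...,0]-sub[...,2]-35,0,None); Y,X=np.mgrid[y:y+h,x:x+w]
mk=np.array([(X*wgt).sum(),(Y*wgt).sum()])/wgt.sum()
g=I.mean(2)
def dark(x,y,w,h,t):
    q=np.clip(t-g[y:y+h,x:x+w],0,None);Y,X=np.mgrid[y:y+h,x:x+w];return np.array([(X*q).sum(),(Y*q).sum()])/q.sum()
hub=dark(227,165,13,13,80); bob=dark(229,184,15,14,80)
print("px",mk,hub,bob,wgt.max())
G=(R*Ro.from_euler('y',np.pi)).as_matrix(); c=s["position"]-G[:,2]*.0836
def P(uv,o):
    a,d=ray(S,[uv]); n=G[:,0]; return ((a+d[0]*(((c+n*o-a)@n)/(d[0]@n)))-c)@G[:,1:]
A=lambda v:np.arctan2(v[0],-v[1])
for o in(.0085,.0105): H=P(hub,o);print("hub",H,"mark",A(P(mk,.0065)-H),"ptr",A(P(bob,o)-H))
T=r.camera("top")
g=cv2.cvtColor(T["img"],cv2.COLOR_RGB2GRAY)
k,l,st,ce=cv2.connectedComponentsWithStats((g[200:345,295:350]<48).astype(np.uint8)); 
cs=[]
for v in (222,226,262,266,270,274,278,282,294,298,302):
    row=g[v,300:345].astype(float); e=np.where(row<60)[0]; 
    print(v,e.min()+300 if len(e) else None,e.max()+300 if len(e) else None,end=' | ')
E
```

```text
px [238.44852941 202.38970588] [233.03314454 172.86406545] [236.12535199 191.56463862] 21.0
hub [ 0.00128172 -0.00230174] mark 0.3345664892241027 ptr 0.3228411579958218
hub [ 0.00081848 -0.00073453] mark 0.3330062446086648 ptr 0.32284115799582225
222 325 331 | 226 324 331 | 262 319 327 | 266 319 327 | 270 318 326 | 274 318 325 | 278 317 325 | 282 317 324 | 294 315 323 | 298 315 322 | 302 314 321 |
```

```bash
python3 - <<'E'
from h import *
S=np.load("s3.npy",allow_pickle=True).item(); p=np.array([0.49880818,-0.19403873,0.58190324]);R=Ro.from_euler('xyz',[3.14145208e+00,1.66318153e-04,1.69682979e+00])
I=S["img"].astype(float);g=I.mean(2)
def cen(x,y,w,h,q):
    q=np.clip(q[y:y+h,x:x+w],0,None);Y,X=np.mgrid[y:y+h,x:x+w];return np.array([(X*q).sum(),(Y*q).sum()])/q.sum()
mk=cen(264,186,15,19,I[...,0]-I[...,2]-45); hub=cen(251,165,12,12,80-g); bob=cen(252,185,14,13,80-g)
G=(R*Ro.from_euler('y',np.pi)).as_matrix(); c=p-G[:,2]*.0836
def P(uv,o):
    a,d=ray(S,[uv]); n=G[:,0]; return ((a+d[0]*(((c+n*o-a)@n)/(d[0]@n)))-c)@G[:,1:]
A=lambda v:np.arctan2(v[0],-v[1])
H=P(hub,.0095);print(mk,hub,bob,"hub",H,"mark",A(P(mk,.007)-H),"ptr",A(P(bob,.0085)-H))
T=r.camera("top")
v=np.array([222,226,262,266,270,274,278,282,294,298,302]);u=np.array([328,327.5,323,323,322,321.5,321,320.5,319,318.5,317.5])
k=np.polyfit(v,u,1); e=plane(T,[[np.polyval(k,a),a] for a in(222,302)],.075); d=e[0]-e[1]; print("boom yaw",np.degrees(np.arctan2(d[1],d[0])),e)
m=np.array([.523,0,0]);print("axis y at x=.523",np.interp(.523,[e[1,0],e[0,0]],[e[1,1],e[0,1]]))
E
```

```text
[270.73004021 194.47731189] [256.91460368 172.52782194] [259.09360221 191.44927278] hub [ 0.00053423 -0.00139114] mark 0.3402834607411874 ptr 0.0026955512290038684
boom yaw -8.199458631780175 [[ 0.63574821 -0.0154682   0.075     ]
 [ 0.4578665   0.01016324  0.075     ]]
axis y at x=.523 0.0007779820660205293
```

```bash
python3 -m crank '0 0 0 -5 0 0; 0 0 0 -11 0 0; 0 0 0 -17 0 0; 0 0 0 -18.4 0 0; 0 0 0 -18.4 0 0; 0 0 0 -18.4 0 0'
python3 -c "
from h import *
print(rel([.523,.0007,.32],171.8),r.sense()['ee_rot'])"
```

```text
time_s: 6.82
position: [0.4982, -0.1943, 0.5818]
ee_rot: [-3.139, 0.0, 1.696]
ft_force: [-0.0, 0.6, -3.5]
opening: 0.023
grasp_force: 60.9
(array([0.1904, 0.0495, 0.2617]), array([ -0.11,  -0.08, -74.63])) [-3.13941721e+00  1.62835227e-05  1.69585508e+00]
```

```bash
python3 -m crank '0.01 0 0.01 0 0 -6; 0.03 0.01 0.03 0 0 -13; 0.05 0.015 0.06 0 0 -20; 0.07 0.02 0.09 0 0 -27; 0.09 0.025 0.12 0 0 -34; 0.11 0.03 0.15 0 0 -41; 0.13 0.035 0.18 0 0 -48; 0.15 0.04 0.21 0 0 -55; 0.17 0.045 0.235 0 0 -62; 0.185 0.048 0.25 0 0 -69; 0.19 0.0495 0.262 0 0 -74.6; 0.19 0.0495 0.262 0 0 -74.6'
python3 -m crank '0 0 0 0 0 0; 0 0 0 0 0 0; 0 0 0 0 0 0; 0 0 0 0 0 0; 0 0 0 0 0 0'
python3 - <<'E'
from h import *
S=r.camera("side");T=r.camera("top");print(rel([.523,.0007,.241],171.8),r.sense()["ft_force"])
cv2.imwrite("pics/m5.png",np.hstack([crop(T,270,220,100,100,4,W=400,H=400),crop(S,235,190,100,100,4,W=400,H=400)]))
E
```

```text
time_s: 7.82
position: [0.5221, 0.0026, 0.3148]
ee_rot: [-3.141, -0.011, 3.003]
ft_force: [-1.2, 0.3, -4.5]
opening: 0.0233
grasp_force: 60.8
time_s: 8.23
position: [0.5247, -0.0002, 0.3209]
ee_rot: [-3.142, 0.002, 2.997]
ft_force: [0.0, -0.2, -3.4]
opening: 0.0235
grasp_force: 60.8
(array([0.0016, 0.0005, 0.0795]), array([-0.  ,  0.07, -0.07])) [ 0.34724617 -0.23080222 -4.33867428]
```

View pics/m5.png

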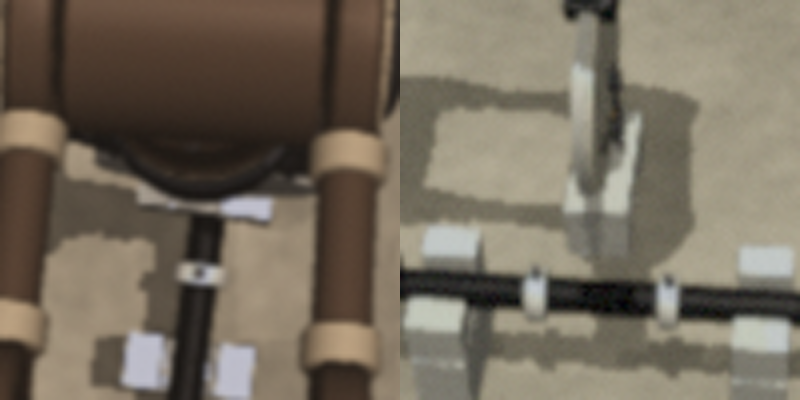

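The foot hangs over the middle of the free tube: foot at crop x≈599 in the side view, rings at 535 and 667. Lowering it.

```bash
python3 -m crank '0 0 0.02 0 0 0; 0 0 0.04 0 0 0; 0 0 0.055 0 0 0; 0 0 0.065 0 0 0; 0 0 0.07 0 0 0; 0 0 0.073 0 0 0; 0 0 0.075 0 0 0; 0 0 0.075 0 0 0; 0 0 0.075 0 0 0'
python3 -m crank '0 0 0.0015 0 0 0; 0 0 0.003 0 0 0; 0 0 0.003 0 0 0; 0 0 0.003 0 0 0; 0 0 0.003 0 0 0'
python3 -c "
from h import *
s=r.sense();print(s['position'],s['ft_force'],s['moment'])"
```

```text
time_s: 9.08
position: [0.5248, 0.0004, 0.2457]
ee_rot: [3.141, 0.002, 2.998]
ft_force: [-0.3, 0.3, -4.1]
opening: 0.0235
grasp_force: 60.8
time_s: 9.5
position: [0.5244, 0.0003, 0.242]
ee_rot: [-3.141, 0.001, 2.998]
ft_force: [-0.2, -0.5, -3.2]
opening: 0.0236
grasp_force: 60.9
[5.24371879e-01 3.10622938e-04 2.41988986e-01] [-0.19407087 -0.54828206 -3.19356683] [-0.12187567 -0.05302434 -0.03908283]
```

```bash
python3 -m crank '0 0 0.001 0 0 0; 0 0 0.001 0 0 0; 0 0 0.001 0 0 0'
python3 -m crank '0 0 0.001 0 0 0; 0 0 0.001 0 0 0; 0 0 0.001 0 0 0'
python3 -m crank '0 0 0.001 0 0 0; 0 0 0.001 0 0 0; 0 0 0.001 0 0 0'
```

```text
time_s: 9.75
position: [0.5245, 0.0001, 0.2414]
ee_rot: [-3.141, 0.001, 2.999]
ft_force: [-0.6, -2.0, -0.2]
opening: 0.0233
grasp_force: 61.5
time_s: 10.0
position: [0.5248, -0.0001, 0.241]
ee_rot: [-3.14, 0.002, 2.999]
ft_force: [-2.1, -2.5, 5.3]
opening: 0.0235
grasp_force: 62.1
time_s: 10.25
position: [0.525, -0.0002, 0.2408]
ee_rot: [-3.14, 0.002, 2.999]
ft_force: [-2.1, -2.3, 9.2]
opening: 0.0237
grasp_force: 62.8
```

```bash
python3 -m crank '0 0.0043 0.0001 1.5 0 0; 0 0.0086 0.0002 3 0 0; 0 0.0128 0.0005 4.5 0 0; 0 0.0171 0.0009 6 0 0; 0 0.0214 0.0014 7.5 0 0; 0 0.0256 0.0020 9 0 0; 0 0.0256 0.0020 9 0 0; 0 0.0256 0.0020 9 0 0; 0 0.0256 0.0020 9 0 0'
python3 -c "
from h import *
s=r.sense();R=Ro.from_euler('xyz',s['ee_rot']);print(s['position']+R.apply([0,0,.1656]),s['ft_force'],s['moment'],R.as_matrix()[:,2])"
```

```text
time_s: 11.0
position: [0.5288, 0.0255, 0.2388]
ee_rot: [-2.983, 0.002, 2.999]
ft_force: [-1.8, -1.0, 8.5]
opening: 0.0228
grasp_force: 62.5
[ 5.25449798e-01 -3.81187846e-04  7.52616283e-02] [-1.79014287 -1.00225289  8.48019068] [-0.89119413  0.46232875 -0.00546311] [-0.02003316 -0.15657203 -0.98746335]
```

```bash
python3 -m crank '0 0.0036 0 1.25 0 0; 0 0.0071 0.0002 2.5 0 0; 0 0.0107 0.0003 3.75 0 0; 0 0.0143 0.0006 5 0 0; 0 0.0179 0.001 6.25 0 0; 0 0.0214 0.0014 7.5 0 0; 0 0.0249 0.0019 8.75 0 0; 0 0.0284 0.0025 10 0 0; 0 0.0284 0.0025 10 0 0; 0 0.0284 0.0025 10 0 0; 0 0.0284 0.0025 10 0 0; 0 0.0284 0.0025 10 0 0'
python3 -m crank '0 0 0 0 0 0; 0 0 0 0 0 0; 0 0 0 0 0 0'
python3 - <<'E'
from h import *
S=r.camera("side");s=r.sense();R=Ro.from_euler('xyz',s['ee_rot']);print(s['position']+R.apply([0,0,.1656]),s['ft_force'],"lean",np.arccos(-R.as_matrix()[2,2]),s['moment'])
x,y=(proj(S,s['position']+R.apply([0,0,.11]))[0]-[33,45]).astype(int);print(x,y)
cv2.imwrite("pics/m6.png",crop(S,x,y,75,75,8,W=600,H=600))
E
```

```text
time_s: 12.0
position: [0.5328, 0.0532, 0.2319]
ee_rot: [-2.809, 0.003, 2.999]
ft_force: [1.1, -0.6, 7.4]
opening: 0.0231
grasp_force: 62.4
time_s: 12.25
position: [0.5328, 0.0531, 0.2319]
ee_rot: [-2.809, 0.003, 2.999]
ft_force: [-1.1, -0.5, 7.8]
opening: 0.0234
grasp_force: 62.4
[ 5.25516385e-01 -3.65402806e-04  7.53381705e-02] [ 0.46518318 -0.66777428  7.25462524] lean 0.3321663880556182 [-0.79400222  0.25467185 -0.0354705 ]
254 196
```

View pics/m6.png

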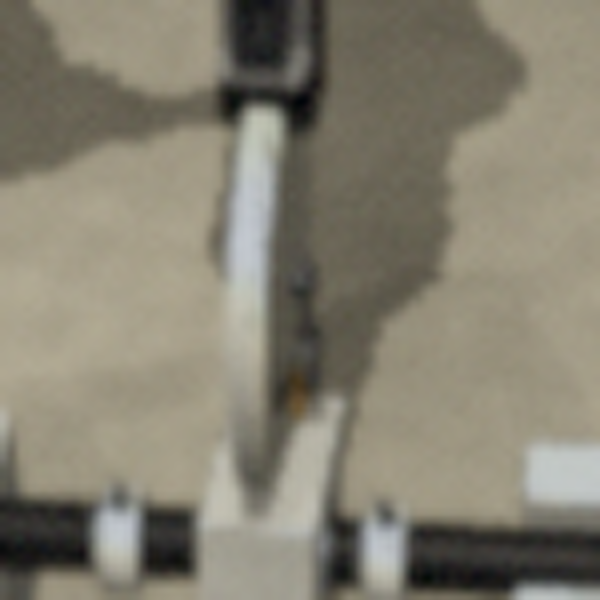

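Seated between the rings, brass (crop 298,395) directly under the pointer, but the dial is nearly edge-on, so I'm relying on the angle measured in the air. I'll ease the push a little to limit the moment in the grip.

```bash
python3 -m crank '0 0 -0.0004 0 0 0; 0 0 -0.0008 0 0 0; 0 0 -0.0008 0 0 0; 0 0 -0.0008 0 0 0; 0 0 -0.0008 0 0 0; 0 0 -0.0008 0 0 0; 0 0 -0.0008 0 0 0; 0 0 -0.0008 0 0 0'
python3 - <<'E'
from h import *
S=r.camera("side");s=r.sense();R=Ro.from_euler('xyz',s['ee_rot']);print(s['position']+R.apply([0,0,.1656]),s['ft_force'],"lean",np.arccos(-R.as_matrix()[2,2]))
# pointer vs mark px in this view, compared with predicted px of hub, pointer tip (plumb) and mark for several angles
G=(R*Ro.from_euler('y',np.pi)).as_matrix();c=s['position']-G[:,2]*.0836
I=S["img"].astype(float); x,y,w,h=286,236,12,16
q=np.clip(I[y:y+h,x:x+w,0]-I[y:y+h,x:x+w,2]-45,0,None);Y,X=np.mgrid[y:y+h,x:x+w];print("brass",(X*q).sum()/q.sum(),(Y*q).sum()/q.sum(),q.max())
for a in(.28,.30,.33,.36,.39): print(a,proj(S,c+G@[.007,.044*np.sin(a),-.044*np.cos(a)]),end=' ')
# foot's lower robot-facing/front edge: side face tilt check
E
```

```text
time_s: 12.97
position: [0.5327, 0.0532, 0.2319]
ee_rot: [-2.809, 0.002, 2.999]
ft_force: [0.0, -1.1, 6.3]
opening: 0.0235
grasp_force: 61.9
[ 5.25331507e-01 -3.28742327e-04  7.53513249e-02] [ 0.20519405 -1.63841498  7.0048876 ] lean 0.332348090466869
brass 291.0 246.08333333333334 7.0
0.28 [[291.60566083 245.36456464]] 0.3 [[291.65048272 245.06154147]] 0.33 [[291.71711414 244.59706546]] 0.36 [[291.78297809 244.12102379]] 0.39 [[291.84802386 243.63383128]]
```

```bash
python3 -c "
from workcell import r
print(r.sign_off())"
```

```text
the job is handed in; nothing more can be done
None
```

I've handed the job in: the gripper is holding the gauge, seated on the boom between the rings and leaning 0.332 rad towards +y; my mark readings ran from 0.32 to 0.34 rad. I set that angle from a view taken in the air, because the dial is nearly edge-on to the cameras once seated, so the final pointer reading isn't confirmed by camera.

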